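Turn the bench magnifier lamp up to full at its edge thumbwheel

ROBOT

A 6-joint arm with a two-finger parallel gripper is mounted at the origin on the work surface. World frame = base frame: x ahead of the robot, y to its left, z up, the work surface at z = 0. Lengths are in m, angles in rad, forces in N, time in s.
With the tool pointing down it reaches from about 0.35 to 0.775 m from the base axis. Payload 7.3 kg.
Tool frame: the origin (TCP) lies between the finger pads; the fingertips stand 8 mm ahead of it and the grasp point (between the pads) lies 11 mm behind it (robot.nose_length is the distance from the TCP to the fingertips, in m); z points along the fingers, y is the line along which they close (so a half turn about z gives the same grasp; the last joint's range is limited). The gripper opens to 92 mm and grips with 3 to 60 N. Pads are 19 mm wide; open, the fingers measure 130 mm over their backs; the gripper's body (75 mm by 190 mm) begins 47 mm behind the grasp point.
Start: joints at [-1.37, 0.342, 1.524, -0, 1.275, -0.146], TCP at [0.178, -0.494, 0.235] pointing down, gripper open.
Joint ranges: [-2.53, 2.53], [-0.77, 2.02], [0.04, 2.7], [-1, 4.14], [0.28, 2.66], [-3.11, 3.11]. Speed limits (rad/s): [2.57, 2.57, 3.14, 3.14, 3.14, 3.14].

INTERFACE

Orientations are given as [roll, pitch, yaw] about the fixed x, y, z axes, in that order (R = Rz(yaw) Ry(pitch) Rx(roll)).
In Python, from cell import robot gives the robot as it stands. The module is installed in compiled form; this text tells all that it offers.
- The arm moves only by the shell command python3 -m jog 'ROWS' [FORCE]. ROWS is JSON, a list that holds one entry, the list of rows, each a list of 5 numbers: the gripper's target within -1 to 1 (fully open at 1, half-way at 0, shut at -1), then the shift along the tool's x, y, z in m, then the turn about the tool's z in rad. A call has 1 to 5 rows; each row is the pose to reach, as a shift and turn from the pose commanded when the call began, along the tool's axes at that moment; what a row does not reach only later rows make up. A row lasts 1/12 s, in which the tool goes at most 41.7 mm and 7.16 degrees, less where a joint would pass 70% of its speed; a pose out of reach is approached as far as the arm can. A call with a gripper value outside its range is refused whole. The fingers move at their own pace and stop on an object; FORCE is the grip in N (left out, the last holds). Time passes only in rows, so rows that repeat a pose let the fingers close. It gives the time, the measured TCP pose, the force, the opening and the grip force at its end, in the units of the state.
- robot.observe(): the state, without advancing time (a new reading comes with each control period).
- robot.read_camera(name): name is "scene" or "side" or "wrist"; returns the picture (400x640x3 uint8, red, green, blue); there is no depth.
- robot.camera_model(name): a dict with "camera_matrix" (3x3 intrinsics, pixels), "position" and "attitude" of the camera in the world; the wrist camera has in their place "mount" (4x4, takes a point from camera to tool coordinates, whose origin is the TCP and whose axes are the flange's). Camera axes: x right, y down, z forward; pixel columns grow to the right and rows downward; lengths in m; the calibration is good to about 2 mm. A picture is of the moment at which its call begins: read the wrist's pose just before it. camera_model takes no time and is no camera call.
- robot.hand_in(): hands the job in; it is judged then, once.
The state is a dict: "time": time; "qpos": joint angles; "qvel": joint speeds; "joint_efforts": joint torques, N m; "tool_pos": TCP position; "tool_rot": TCP orientation; "contact_force": force on the tool from outside, world axes, zero at the start; "torque": the same for the moment, N m; "opening": finger opening in m; "grip_force": force on a finger pad.
Only numpy, scipy, OpenCV 4.12 (cv2) and the standard library are available. Lean on these libraries where they do the work, as an engineer would, in place of code of your own. Each camera call takes 0.05 s, during which the arm holds its last target. There are 200 camera calls.

TASK

The technician needs the magnifier lamp at full brightness for inspecting boards. On the grey three-module control strip, roll the widest of the three black thumbwheels all the way round towards the thick end of the white wedge printed beside it, until it is at its stop. Leave the two narrow wheels as they are set.

Things in the scene. Friction and masses are not known exactly. Their poses are not given: they have to be found in the camera images.
- lamp_wheel (a joint): Brightness wheel: black knurled disc on edge in a slot, 68 mm across, 24 mm wide (the widest), its top 12 mm above the panel. Rad: 0 = dim stop, 1.4 = full stop; its top moves to +x of point lamp_crown as it grows. White line across the rim: 0.7 rad before the top at 0, 0.7 past it at 1.4. Friction about 1 N at the rim, stays where left; a fingertip pressing a few N rolls it, about 30 mm a stroke.
- lamp_crown (a point): Highest point of the lamp wheel, mid-width, 83 mm above the bench; fixed to the module, does not turn. x = way the wheel's top must travel (to the wedge's thick end, roughly away from the robot), y = along the axle, z up. Grey module 110 (x) by 66 (y) by 60 mm high, slot 56 mm along x. Three modules side by side along y, 76 mm apart, in any order. Loose things nearby are under 50 mm high.
- fan_mark (a point): Fume-fan wheel, one of the two narrow thumbwheels. Like the lamp wheel (68 mm across, crown 12 mm above the panel) but only 9 mm wide, in its own module. This point lies on the rim at the middle of its white line and travels with the wheel. It turns easily and must stay as it is.
- iron_mark (a point): Soldering-iron wheel, the other narrow thumbwheel. Like the lamp wheel (68 mm across, crown 12 mm above the panel) but only 9 mm wide, in its own module. This point lies on the rim at the middle of its white line and travels with the wheel. It turns easily and must stay as it is.

How it is judged:
By the outcome, as a careful person would: the job done as asked, in the order asked, and still so for the second after the job is handed in, with the robot touching nothing.
It also fails if it takes over 35 s, if anything falls off the work surface, if the arm or the gripper's body presses on something with over 40 N, if the wrist force passes 120 N, or if a joint passes its speed limit or range.

## Working session

There is one attempt and no reset: what is moved stays moved. The work goes in short steps, Python scripts to look and compute and a shell command to move; the robot and the scene stay as the last step left them, time stands still between calls to the robot, and variables do not carry over. Pictures are saved under pics/ and viewed, at most 10 in all, crops included, and the job is handed in when it is done.

```bash
mkdir -p pics; cat > h.py <<'E'
import numpy as np,cv2
from cell import robot
from scipy.spatial.transform import Rotation as Ro
def R(a):
    a=np.array(a,float)
    return a if a.shape==(3,3) else (Ro.from_quat(a).as_matrix() if a.size==4 else Ro.from_euler('xyz',a).as_matrix())
def model(n):
    s=robot.observe();m=robot.camera_model(n);K=np.array(m["camera_matrix"])
    if n=="wrist":
        M=np.array(m["mount"]);T=R(s["tool_rot"])
        return K,T@M[:3,:3],T@M[:3,3]+np.array(s["tool_pos"])
    return K,R(m["attitude"]),np.array(m["position"])
def shot(n,f):
    mo=model(n);im=robot.read_camera(n)[:,:,::-1].copy();cv2.imwrite(f,im);return im,mo
def ray(mo,px,z):
    K,A,p=mo;d=A@np.linalg.solve(K,[px[0],px[1],1]);return p+d*(z-p[2])/d[2]
def proj(mo,X):
    K,A,p=mo;c=K@(A.T@(np.array(X)-p));return c[:2]/c[2]
E
python3 - <<'E'
from h import *
a,m=shot("scene","pics/s.png");b,m2=shot("side","pics/d.png")
cv2.imwrite("pics/both.png",np.vstack([a,b])[:, :][::1]) if 0 else None
print(robot.camera_model("scene"),robot.camera_model("side"),robot.camera_model("wrist"),robot.observe())
E
```

```text
{'camera_matrix': array([[403.60050007,   0.        , 320.56131006],
       [  0.        , 403.60050007, 194.41849178],
       [  0.        ,   0.        ,   1.        ]]), 'position': array([0.90422478, 0.31251802, 0.57457029]), 'attitude': array([-2.41855986, -0.0067627 ,  2.23667549])} {'camera_matrix': array([[484.36709465,   0.        , 318.53211303],
       [  0.        , 484.36709465, 200.08905356],
       [  0.        ,   0.        ,   1.        ]]), 'position': array([0.43811432, 0.60420663, 0.4988996 ]), 'attitude': array([-2.19882311,  0.02528372, -2.92788073])} {'camera_matrix': array([[333.3204481 ,   0.        , 311.1870238 ],
       [  0.        , 333.3204481 , 200.31100172],
       [  0.        ,   0.        ,   1.        ]]), 'mount': array([[ 8.09220556e-04, -9.58456447e-01, -2.85237769e-01,
         7.63178566e-02],
       [ 9.99999313e-01,  5.33750501e-04,  1.04349222e-03,
         4.42925822e-04],
       [-8.47896040e-04, -2.85238417e-01,  9.58456220e-01,
        -1.50374533e-01],
       [ 0.00000000e+00,  0.00000000e+00,  0.00000000e+00,
         1.00000000e+00]])} {'time': 0.1, 'qpos': array([-1.36998496e+00,  3.42653297e-01,  1.52492922e+00, -3.01492797e-06,
        1.27541029e+00, -1.46003889e-01]), 'qvel': array([-3.00518404e-05, -7.65088609e-04, -1.94927612e-03,  2.54026732e-04,
        3.26824444e-04,  1.35851511e-03]), 'joint_efforts': array([ 2.17385030e-03, -4.32003701e+01, -2.44694906e+01,  7.19736493e-02,
        5.26879902e-02, -5.15536908e-05]), 'tool_pos': array([ 0.17839553, -0.493379  ,  0.23411163]), 'tool_rot': array([-3.14020698e+00, -2.00849893e-04,  3.46815999e-01]), 'contact_force': array([ 0.19359088, -0.00815495, -0.33431369]), 'torque': array([ 0.04969046, -0.00412001,  0.01284656]), 'grip_force': 0.0, 'opening': 0.0918196030240301}
```

View pics/s.png

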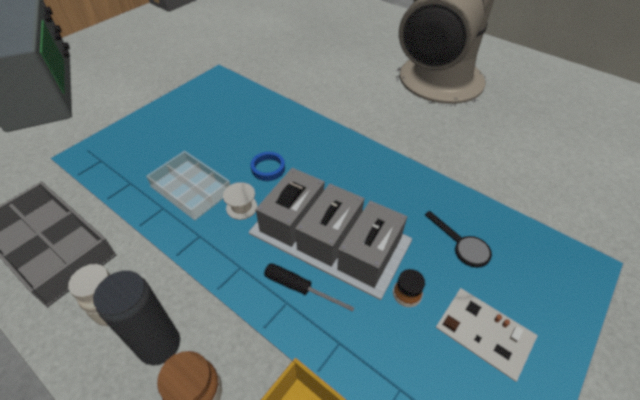

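View pics/d.png

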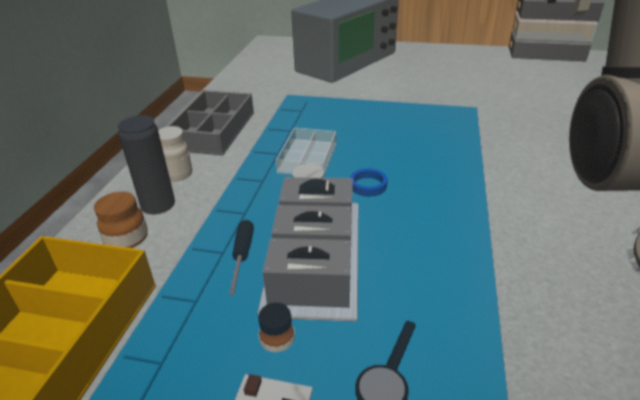

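Scene view: the three modules have their wheels at about (292,193), (332,213) and (378,233), and the left one looks widest. In the side view the same wheels are at (317,188), (313,220) and (308,255), with the wide one farthest away. I'll zoom in and triangulate.

```bash
python3 - <<'E'
from h import *
a=cv2.imread("pics/s.png");b=cv2.imread("pics/d.png")
A=cv2.resize(a[160:290,245:420],None,fx=3.4,fy=3.4,interpolation=3)[:, :600]
B=cv2.resize(b[165:315,255:365],None,fx=2,fy=2,interpolation=3)
o=np.zeros((600,800,3),np.uint8);o[:A.shape[0],:A.shape[1]]=A;
B=B[:, :200];o[:B.shape[0],600:800]=B
cv2.imwrite("pics/z.png",o)
ms,md=model("scene"),model("side")
for im,m,roi in((a,ms,(245,160,420,290)),(b,md,(255,165,365,315))):
    x0,y0,x1,y1=roi;g=im[y0:y1,x0:x1].max(2)
    n,l,s,c=cv2.connectedComponentsWithStats((g<45).astype(np.uint8))
    for i in range(1,n):
        if s[i,4]>25: 
            p=c[i]+[x0,y0];print(s[i],p.round(1),ray(m,p,.077).round(3))
E
```

```text
[ 33  25  25  22 303] [288.8 195.5] [0.591 0.005 0.077]
[ 77  42  18  23 126] [329.4 213.7] [0.58  0.08  0.077]
[131  60   7   7  26] [379.2 222.4] [0.546 0.151 0.077]
[121  68  13  17  98] [371.3 235.9] [0.575 0.155 0.077]
[ 20 105  45  25 577] [286.3 277.7] [0.708 0.102 0.077]
[153 110  22  20 375] [409.2 280.7] [0.606 0.238 0.077]
```

View pics/z.png

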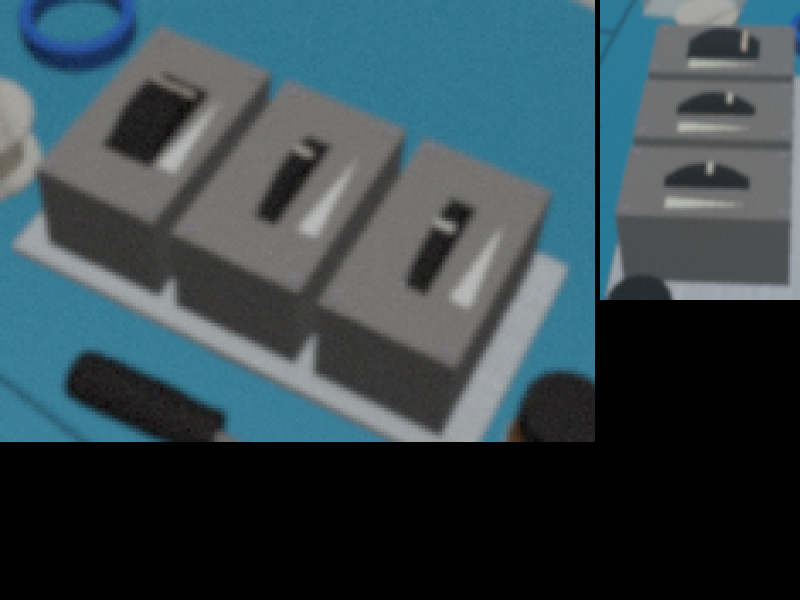

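The wide wheel (zoom 155,118) is in the left module of the scene view, and its white line is near the robot-side end. The thick end of the wedge points away from the robot. Next I'll get the module frame from the top-face corners.

```bash
python3 - <<'E'
from h import *
m=model("scene")
f=lambda q:np.array([ray(m,(q[0]/3.4+245-.35,q[1]/3.4+160-.35),.071) for q in q_] if 0 else ray(m,(q[0]/3.4+244.65,q[1]/3.4+159.65),.071))
P=[np.array([f(q) for q in Q]) for Q in ([(160,27),(270,70),(155,222),(40,170)],[(285,82),(405,128),(295,292),(172,235)],[(425,140),(550,190),(458,368),(318,305)])]
for p in P: print(p.mean(0).round(4),[np.linalg.norm(p[i]-p[(i+1)%4]).round(3) for i in range(4)])
d=P[2].mean(0)-P[0].mean(0);print(np.linalg.norm(d),"yaw",np.arctan2(-d[0],d[1]))
yaw=np.arctan2(-d[0],d[1]);c=P[0].mean(0);c[2]=.083
s=robot.observe();T=R(s["tool_rot"]);print("tool axes",T.round(2),"crown",c,"x dir",np.cos(yaw),np.sin(yaw))
print("shift in tool axes to crown",T.T@(c-s["tool_pos"]),"yaw err",yaw-s["tool_rot"][2])
# side view wheel check
md=model("side");print("side proj",proj(md,c),"scene",proj(m,c))
E
```

```text
[0.5832 0.0025 0.071 ] [np.float64(0.065), np.float64(0.11), np.float64(0.064), np.float64(0.109)]
[0.5735 0.0768 0.071 ] [np.float64(0.065), np.float64(0.111), np.float64(0.063), np.float64(0.109)]
[0.5623 0.1525 0.071 ] [np.float64(0.064), np.float64(0.109), np.float64(0.066), np.float64(0.11)]
0.15143722606050206 yaw 0.1384740137101035
tool axes [[ 0.94  0.34 -0.  ]
 [ 0.34 -0.94  0.  ]
 [ 0.   -0.   -1.  ]] crown [0.5831627  0.00251328 0.083     ] x dir 0.9904277840846182 0.13803189672402916
shift in tool axes to crown [ 0.54919319 -0.32857443  0.15167738] yaw err -0.20834198518002897
side proj [316.18093667 182.64726783] scene [290.83463821 189.63016963]
```

Module sizes check out at 65×110 mm with a 76 mm pitch. The crown is at about (0.583, 0.003, 0.083) with yaw 0.138. I'll travel over it with the gripper shutting, then turn the tool so the closed fingers' long side (38 mm) lies along the rolling direction.

```bash
python3 -m jog '[[[-1,0.033,-0.021,0,0],[-1,0.067,-0.041,0,0],[-1,0.1,-0.062,0,0],[-1,0.134,-0.083,0,0],[-1,0.167,-0.104,0,0]]]' 20 && python3 -m jog '[[[-1,0.033,-0.021,0,0],[-1,0.067,-0.041,0,0],[-1,0.1,-0.062,0,0],[-1,0.134,-0.083,0,0],[-1,0.167,-0.104,0,0]]]' && python3 -m jog '[[[-1,0.033,-0.021,0,0],[-1,0.067,-0.041,0,0],[-1,0.1,-0.062,0,0],[-1,0.134,-0.083,0,0],[-1,0.167,-0.104,0,0]]]' && python3 -m jog '[[[-1,0.034,-0.021,0,-0.12],[-1,0.034,-0.021,0,-0.24],[-1,0.034,-0.021,0,-0.36],[-1,0.034,-0.021,0,-0.48],[-1,0.034,-0.021,0,-0.6]]]' && python3 -m jog '[[[-1,0,0,0.01,-0.12],[-1,0,0,0.02,-0.24],[-1,0,0,0.03,-0.36],[-1,0,0,0.03,-0.48],[-1,0,0,0.03,-0.6]]]' && python3 -m jog '[[[-1,0,0,0.02,-0.12],[-1,0,0,0.03,-0.162],[-1,0,0,0.03,-0.162],[-1,0,0,0.03,-0.162]]]'
python3 - <<'E'
from h import *
a,m=shot("wrist","pics/w1.png");s=robot.observe()
T=R(s["tool_rot"]);yaw=.138;c=np.array([.5832,.0025,.083])
d=s["tool_pos"]-c;print(s["time"],s["tool_pos"],s["tool_rot"],s["contact_force"],s["opening"],s["qpos"])
print("rel crown x,y",d[0]*np.cos(yaw)+d[1]*np.sin(yaw),-d[0]*np.sin(yaw)+d[1]*np.cos(yaw),T.round(3))
print(proj(m,c))
E
```

```text
time: 0.52
tool_pos: [0.3008, -0.3375, 0.2345]
tool_rot: [-3.141, 0.0, 0.346]
contact_force: [1.1, -1.1, -0.4]
opening: 0.0629
grip_force: 0.0
time: 0.93
tool_pos: [0.4226, -0.1827, 0.2346]
tool_rot: [-3.141, 0.0, 0.347]
contact_force: [0.7, -0.7, 0.3]
opening: 0.0295
grip_force: 0.0
time: 1.35
tool_pos: [0.5444, -0.0281, 0.2344]
tool_rot: [-3.141, 0.001, 0.347]
contact_force: [1.6, -0.8, -0.5]
opening: 0.001
grip_force: 0.0
time: 1.77
tool_pos: [0.5683, 0.0018, 0.234]
tool_rot: [-3.14, 0.001, 0.954]
contact_force: [-0.5, -0.1, 0.3]
opening: 0.0008
grip_force: 0.0
time: 2.18
tool_pos: [0.5678, 0.0014, 0.2034]
tool_rot: [-3.139, -0.0, 1.553]
contact_force: [0.2, -0.1, -0.2]
opening: 0.0001
grip_force: 0.0
time: 2.52
tool_pos: [0.5681, 0.0013, 0.1742]
tool_rot: [-3.14, -0.0, 1.707]
contact_force: [0.5, -0.1, 0.2]
opening: 0.0002
grip_force: 0.0
2.5667 [0.56854075 0.00123589 0.17491721] [-3.14148676e+00  5.00967198e-05  1.70698153e+00] [ 1.16847244 -0.23951696  0.77567973] 7.432875800500308e-05 [-1.32570695e-01  4.73121041e-01  1.49118236e+00 -8.27359278e-05
  1.17737804e+00 -2.68724174e-01]
rel crown x,y -0.014693783486285781 0.0007644699993272532 [[-0.136  0.991 -0.   ]
 [ 0.991  0.136 -0.   ]
 [-0.    -0.    -1.   ]]
[332.08421682 207.04211429]
```

View pics/w1.png

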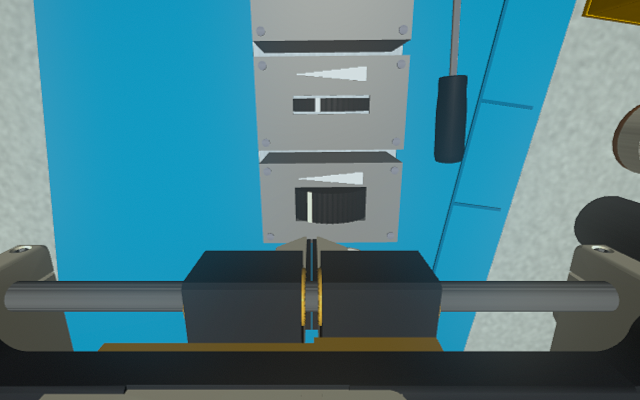

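The wrist view shows the wide wheel at (331,205), against a predicted crown at (332,207). Its line is at column 309, about −17 mm, so the wheel is near 0.2 rad. It must go toward the image right, to the wedge's thick end, by about 1.2 rad (41 mm). I'll descend to touch.

```bash
python3 -m jog '[[[-1,0,0,0.03,0],[-1,0,0,0.06,0],[-1,0,0,0.07,0],[-1,0,0,0.074,0],[-1,0,0,0.078,0]]]' && python3 -m jog '[[[-1,0,0,0.002,0],[-1,0,0,0.003,0],[-1,0,0,0.003,0]]]' 
python3 - <<'E'
from h import *
a,m=shot("side","pics/d2.png");b,_=shot("wrist","pics/w2.png")
o=np.zeros((600,800,3),np.uint8)
o[:330,:]=cv2.resize(a[130:262,180:500],(800,330),interpolation=3)
o[330:600,:]=cv2.resize(b[100:300,0:640],(800,270))
cv2.imwrite("pics/c2.png",o)
E
```

```text
time: 2.98
tool_pos: [0.5691, 0.0012, 0.0974]
tool_rot: [3.141, 0.0, 1.708]
contact_force: [-0.3, 0.2, -0.2]
opening: 0.0007
grip_force: 0.0
time: 3.23
tool_pos: [0.5691, 0.0012, 0.0947]
tool_rot: [3.14, 0.001, 1.709]
contact_force: [0.3, 0.2, -0.5]
opening: 0.0006
grip_force: 0.0
```

View pics/c2.png

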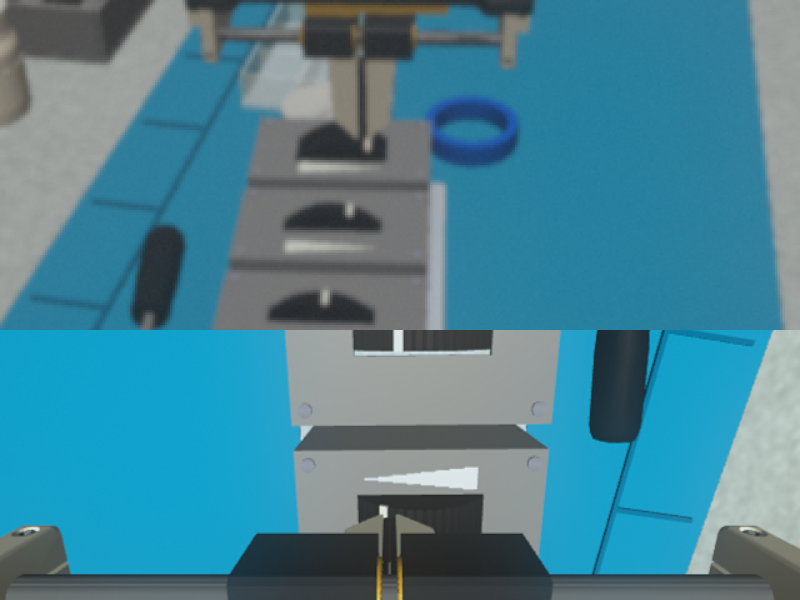

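The fingers taper to a narrow tip that covers the wheel line, so the stroke has to follow the arc. I'll creep down at −14 mm until contact, expected at a TCP z of about 0.088.

```bash
python3 -m jog '[[[-1,0,0,0.003,0],[-1,0,0,0.004,0],[-1,0,0,0.004,0],[-1,0,0,0.004,0]]]' && python3 -m jog '[[[-1,0,0,0.001,0],[-1,0,0,0.002,0],[-1,0,0,0.002,0],[-1,0,0,0.002,0]]]' 
```

```text
time: 3.67
tool_pos: [0.5684, 0.0013, 0.0897]
tool_rot: [-3.141, 0.0, 1.709]
contact_force: [-0.1, 0.1, -0.1]
opening: 0.0004
grip_force: 0.0
time: 4.0
tool_pos: [0.5686, 0.0012, 0.089]
tool_rot: [3.141, 0.0, 1.709]
contact_force: [-2.8, 0.4, 9.7]
opening: 0.0005
grip_force: 5.0
```

```bash
python3 -m jog '[[[-1,0,0.002,-0.0007,0],[-1,0,0.004,-0.0014,0],[-1,0,0.006,-0.002,0],[-1,0,0.009,-0.0026,0],[-1,0,0.012,-0.0029,0]]]' && python3 -m jog '[[[-1,0,0.004,0,0],[-1,0,0.008,0.0005,0],[-1,0,0.012,0.0015,0],[-1,0,0.016,0.003,0],[-1,0,0.016,0.003,0]]]' && python3 -m jog '[[[-1,0,0,-0.03,0],[-1,0,-0.02,-0.04,0],[-1,-0.03,-0.028,-0.04,0],[-1,-0.05,-0.028,-0.04,0],[-1,-0.05,-0.028,-0.04,0]]]'
python3 - <<'E'
from h import *
b,m=shot("wrist","pics/w3.png");s=robot.observe();print(s["time"],s["tool_pos"])
u=proj(m,[.5832,.0025,.083]);print(u)
x,y=u.astype(int);cv2.imwrite("pics/c3.png",cv2.resize(b[max(0,y-120):y+80,max(0,x-110):x+110],None,fx=2.5,fy=2.5))
E
```

```text
time: 4.42
tool_pos: [0.5806, 0.003, 0.0912]
tool_rot: [3.141, 0.0, 1.709]
contact_force: [-0.4, 0.7, 4.0]
opening: 0.0003
grip_force: 1.9
time: 4.83
tool_pos: [0.5984, 0.0055, 0.0885]
tool_rot: [3.137, 0.0, 1.709]
contact_force: [2.8, 1.5, 5.1]
opening: 0.0008
grip_force: 3.3
time: 5.25
tool_pos: [0.5758, -0.0515, 0.1278]
tool_rot: [3.141, 0.002, 1.706]
contact_force: [0.1, 0.1, -0.7]
opening: 0.0002
grip_force: 0.0
5.3 [ 0.57556137 -0.04985997  0.12746443]
[337.28201954 143.78775778]
```

View pics/c3.png

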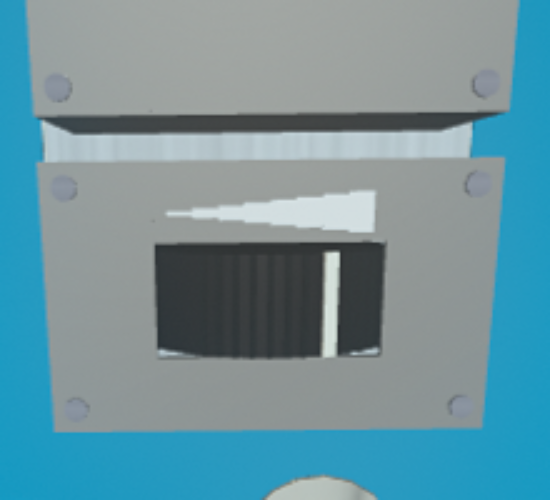

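The line has moved to +15 mm, which puts the wheel at about 1.15 rad, with 0.25 rad left. I'll make a second stroke from −6 to +14 mm; past the stop it will just slip.

```bash
python3 -m jog '[[[-1,0.03,0.008,0,0],[-1,0.05,0.008,0,0],[-1,0.05,0.008,0.02,0],[-1,0.05,0.008,0.033,0],[-1,0.05,0.008,0.0375,0]]]' && python3 -m jog '[[[-1,0,0,0,0],[-1,0,0.003,-0.0004,0],[-1,0,0.006,-0.0005,0],[-1,0,0.009,-0.0004,0],[-1,0,0.012,0,0]]]' && python3 -m jog '[[[-1,0,0.002,0.0005,0],[-1,0,0.004,0.001,0],[-1,0,0.006,0.0017,0],[-1,0,0.008,0.0025,0],[-1,0,0.008,0.0025,0]]]' && python3 -m jog '[[[-1,0,0,-0.03,0],[-1,0,-0.02,-0.04,0],[-1,-0.03,-0.028,-0.04,0],[-1,-0.05,-0.028,-0.04,0],[-1,-0.05,-0.028,-0.04,0]]]'
python3 - <<'E'
from h import *
b,m=shot("wrist","pics/w4.png");s=robot.observe();print(s["time"],s["tool_pos"])
u=proj(m,[.5832,.0025,.083]);print(u)
x,y=u.astype(int);cv2.imwrite("pics/c4.png",cv2.resize(b[max(0,y-170):y+60,max(0,x-110):x+110],None,fx=2.5,fy=2.5))
E
```

```text
time: 5.72
tool_pos: [0.5761, 0.0042, 0.0902]
tool_rot: [-3.141, -0.001, 1.71]
contact_force: [-8.3, 5.8, 37.8]
opening: 0.0005
grip_force: 19.0
time: 6.13
tool_pos: [0.5871, 0.0054, 0.0909]
tool_rot: [-3.139, -0.001, 1.71]
contact_force: [-12.0, -0.0, 18.4]
opening: 0.0003
grip_force: 9.0
time: 6.55
tool_pos: [0.5964, 0.0059, 0.0891]
tool_rot: [3.141, 0.0, 1.709]
contact_force: [-3.7, 0.7, 12.0]
opening: 0.0006
grip_force: 5.1
time: 6.97
tool_pos: [0.5757, -0.0507, 0.1279]
tool_rot: [3.141, 0.001, 1.707]
contact_force: [0.3, 0.5, 0.1]
opening: 0.0004
grip_force: 0.0
7.0167 [ 0.57551517 -0.04911266  0.12756   ]
[337.24379492 145.14239953]
```

View pics/c4.png

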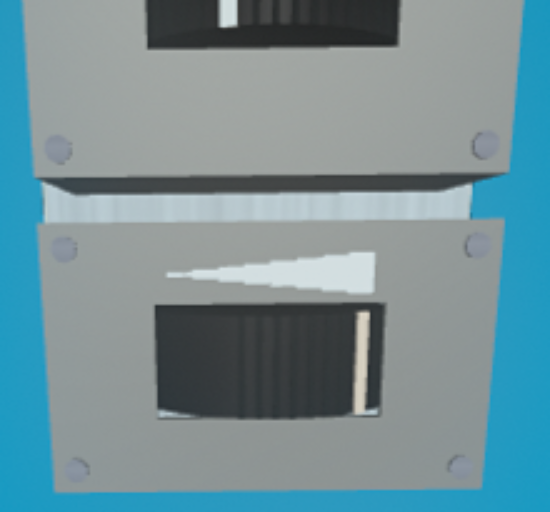

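The line is now at +22.6 mm, expected 21.9 mm at full. The −12 N reaction in the stroke shows the wheel met its stop. The neighbouring wheel's mark hasn't moved. I'll compare with the predicted pixel, back away and hand in.

```bash
python3 -m jog '[[[-1,0,0,-0.03,0],[-1,0,0,-0.06,0],[-1,0,0,-0.08,0],[-1,0,0,-0.08,0],[-1,0,0,-0.08,0]]]'
python3 - <<'E'
from h import *
b,m=shot("wrist","pics/w5.png")
ax=np.array([.9904,.138,0])
for t in (1.3,1.4): print(t,proj(m,np.array([.5832,.0025,.049])+34e-3*np.sin(t-.7)*ax+[0,0,34e-3*np.cos(t-.7)]))
c=proj(m,[.5832,.0025,.083]).astype(int);print(c)
r=b[c[1]-3:c[1]+4,c[0]-50:c[0]+50].mean((0,2)).round();print([(c[0]-50+i,v) for i,v in enumerate(r) if 55<i<95])
E
```

```text
time: 7.43
tool_pos: [0.5758, -0.047, 0.2083]
tool_rot: [3.14, 0.0, 1.71]
contact_force: [-0.7, 0.4, -1.0]
opening: 0.0003
grip_force: 0.0
1.3 [351.70392103 136.4761058 ]
1.4 [354.63501083 136.22939416]
[329 137]
[(np.int64(335), np.float64(58.0)), (np.int64(336), np.float64(60.0)), (np.int64(337), np.float64(59.0)), (np.int64(338), np.float64(56.0)), (np.int64(339), np.float64(56.0)), (np.int64(340), np.float64(57.0)), (np.int64(341), np.float64(59.0)), (np.int64(342), np.float64(57.0)), (np.int64(343), np.float64(56.0)), (np.int64(344), np.float64(57.0)), (np.int64(345), np.float64(58.0)), (np.int64(346), np.float64(57.0)), (np.int64(347), np.float64(56.0)), (np.int64(348), np.float64(57.0)), (np.int64(349), np.float64(56.0)), (np.int64(350), np.float64(54.0)), (np.int64(351), np.float64(68.0)), (np.int64(352), np.float64(137.0)), (np.int64(353), np.float64(198.0)), (np.int64(354), np.float64(199.0)), (np.int64(355), np.float64(174.0)), (np.int64(356), np.float64(51.0)), (np.int64(357), np.float64(53.0)), (np.int64(358), np.float64(55.0)), (np.int64(359), np.float64(56.0)), (np.int64(360), np.float64(100.0)), (np.int64(361), np.float64(148.0)), (np.int64(362), np.float64(144.0)), (np.int64(363), np.float64(144.0)), (np.int64(364), np.float64(143.0)), (np.int64(365), np.float64(143.0)), (np.int64(366), np.float64(143.0)), (np.int64(367), np.float64(144.0)), (np.int64(368), np.float64(143.0)), (np.int64(369), np.float64(143.0)), (np.int64(370), np.float64(143.0)), (np.int64(371), np.float64(143.0)), (np.int64(372), np.float64(143.0)), (np.int64(373), np.float64(143.0))]
```

```bash
python3 -c "
from cell import robot
print(robot.hand_in())"
```

```text
the job is handed in; nothing more can be done
None
```

The lamp wheel is rolled to its full-brightness stop: its line sits within about 1 pixel of the full position, and the last stroke slipped against the stop. The arm never went near the two narrow wheels (I rechecked only the adjacent one's line by camera, and it had not moved), and the job was handed in at about 7.5 s with the arm clear.

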